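# Ready the punnet labeller for a batch of grapes

### The arm

A 6-joint arm with a two-finger parallel gripper is mounted at the origin on the work surface. World frame = base frame: x ahead of the robot, y to its left, z up, the work surface at z = 0. Lengths are in m, angles in rad, forces in N, time in s.
With the tool pointing down it reaches from about 0.25 to 0.775 m from the base axis. Payload 4 kg.
Tool frame: the origin (TCP) lies between the finger pads; the fingertips stand 25 mm ahead of it and the grasp point (between the pads) lies 6 mm ahead of it (robot.tip_reach is the z of the fingertips in the tool frame, in m); z points along the fingers, y is the line along which they close (so a half turn about z gives the same grasp; the last joint's range is limited). The gripper opens to 94 mm and grips with 3 to 60 N. Pads are 16 mm wide; open, the fingers measure 119 mm over their backs; the gripper's body (75 mm by 177 mm) begins 78 mm behind the grasp point.
Start: joints at [1.021, 0.087, 1.371, -0, 1.684, -0.103], TCP at [0.238, 0.496, 0.231] pointing down, gripper open.
Joint ranges: [-3.1, 3.1], [-0.76, 2.03], [0.27, 2.55], [-1.08, 4.22], [0.17, 2.65], [-2.57, 2.57]. Speed limits (rad/s): [2.79, 2.79, 3.14, 3.14, 3.14, 3.14].

### API

Orientations are given as [roll, pitch, yaw] about the fixed x, y, z axes, in that order (R = Rz(yaw) Ry(pitch) Rx(roll)).
In Python, from bench import robot gives the robot as it stands. The module is installed in compiled form; this text tells all that it offers.
- The arm moves only by the shell command python3 -m handwheel 'ROWS'. ROWS is JSON, a list of rows, each a list of 3 entries, a list of its own where there are three numbers: the turn, a rotation vector about the world's x, y, z in units of 90 degrees (1.0 is 90 degrees), then the shift along the world's x, y, z in units of 0.05 m (1.0 is 0.05 m), then the closure, from 0 (fully open) to 1 (shut). A call has 1 to 5 rows; each row shifts and turns the commanded pose from where the row before left it; what a row does not reach is not made up. A row lasts 1/10 s, in which the tool goes at most 50 mm and 8.59 degrees, less where a joint would pass 70% of its speed; a pose out of reach is approached as far as the arm can. A call with a number of a shift or a turn outside -1 to 1 is refused whole. A call with a gripper value outside its range is refused whole. The fingers move at their own pace and stop on an object; the grip force is fixed at half the most. Time passes only in rows, so rows that do not move let the fingers close. It gives the time, the measured TCP pose, the force, the opening and the grip force at its end, in the units of the state.
- robot.get_obs(): the state, without advancing time (a new reading comes with each control period).
- robot.snapshot(name): name is "scene" or "side" or "wrist"; returns (picture, depth): 384x512x3 uint8, red, green, blue; 384x512 float32, m along the optical axis (not along the pixel's ray), 0 where there is no reading.
- robot.calibration(name): a dict with "mtx" (3x3 intrinsics, pixels), "extrinsics" (4x4, takes a point from camera to world coordinates); the wrist camera has in their place "hand_eye" (4x4, takes a point from camera to tool coordinates, whose origin is the TCP and whose axes are the flange's). Camera axes: x right, y down, z forward; pixel columns grow to the right and rows downward; lengths in m; the calibration is good to about 2 mm. The wrist camera is an equidistant fisheye: a pixel r from the principal point sees the ray r / f radians off the axis. A picture is of the moment at which its call begins: read the wrist's pose just before it. calibration takes no time and is no camera call.
- robot.close_job(): hands the job in; it is judged then, once.
Trained networks look in the newest picture that a camera, given by its name, has taken for a name from the list of things; names that differ only in an ending like _2 or _b are one class to them, and where a whole thing is asked for, a point or a joint stands for the part that bears it (a point fixed in the world has none). Each returns a list of dicts, best first, with "p" (0 to 1); they miss things now and then, are a little off and sometimes report something else, mostly with a low value. They report only what shows in the picture. A call takes as long as a camera call. They do not tell look-alikes from the thing itself.
- robot.boxes_of(query, camera): "bbox" ([left, top, right, bottom] in pixels, round what is visible of it).
The state is a dict: "time": time; "joint_positions": joint angles; "qvel": joint speeds; "joint_torque": joint torques, N m; "tool_pos": TCP position; "ee_rot": TCP orientation; "wrist_force": force on the tool from outside, world axes, zero at the start; "wrist_torque": the same for the moment, N m; "width": finger opening in m; "finger_force": force on a finger pad.
Only numpy, scipy, OpenCV 4.12 (cv2) and the standard library are available. Lean on these libraries where they do the work, as an engineer would, in place of code of your own. Each camera call takes 0.05 s, during which the arm holds its last target. There are 200 camera calls.

### The job

Get the label machine ready for this batch of grapes. First fix the label reel: set the loose red cap on the hub of the reel stand, push it down and give it a quarter-turn clockwise so that it locks under the two orange claws, and let go; next turn the batch counter's collar until its pointer clicks in at the number of grape baskets waiting; then set every basket upright and flat on the sloped infeed ledge, inside its rims. Leave the bowl, the label carton and the spare reel where they are.

Things in the scene. Friction and masses are not known exactly. Their poses are not given: they have to be found in the camera images.
- hub (a point): reel stand, fixed, place and yaw vary: 164 mm round dark base with a flat 156 mm roll of labels. This point: on the vertical hub axis at the roll's top, 50 mm above the table. The orange claws stand at own +y and -y. The cap rests on the platen with its ear bar (cap x) 55 to 90 degrees counter-clockwise (from above) of own y, is pressed, turned clockwise until the bar lies along own y, and let up
- claw (a point): centre of the roof of the claw at the hub's +y; the one at -y is the same turned half round. Wall 48-54 mm and roof 34-54 mm from the hub axis, 40 mm wide; roof underside 17 mm, top 23 mm above the hub point. Ears enter its mouth turning clockwise, passing under a lip that hangs 3 mm below the roof; a full stop shuts the other end, 30 mm from the lip
- platen (a joint): sprung steel disc, 36 mm across, in the middle of the hub: how far it is pressed down, m, 0 to 0.010; its top is 12 mm above the hub point when up. 3 N to start, 9 N at the bottom. The ears pass the lips when it is down 6 mm or more. Locked, the spring holds the ears up against the claw roofs: cap underside 9 mm above the hub point (platen 3 mm down), about 6 degrees of play
- cap_mid (a point): loose bayonet cap, 0.15 kg, starts upright on the table: red ear bar 90 (own x) x 22 (y) x 8 mm at the bottom, black round boss 56 mm across up to 18 mm above the underside, on it an upright red grip fin 56 long (x) x 14 thick (y), 18 to 48 mm above the underside. This point: its centre, 24 mm above the underside; z up; a half turn about z makes no difference
- cap: the same cap; origin at the centre of its underside
- collar_mid (a point): round knurled aluminium collar on the counter box, 54 mm across, 61 to 107 mm above the table, on a vertical axis. This point: on that axis, 84 mm above the table; its axes are the box's and do not turn with the collar. White numerals 1 to 8 on the box top round the collar: value v lies 1.4 - 0.4 (v - 1) rad counter-clockwise from own x
- counter: batch counter, fixed, place and yaw vary: blue box 140 x 140 x 60 mm high that carries the collar; origin at the centre of its underside
- collar (a joint): angle of the collar, rad: 0 at value 1, 0.4 more for each value, 2.8 at value 8, growing clockwise seen from above; end stops just beyond 1 and 8. It clicks into a sprung detent at every value (about 0.1 N m to turn past one); starts at about 6, 7 or 8
- pointer (a point): tip of the collar's yellow pointer tab, 40 mm from the axis (13 mm out from the collar's side), 62 to 69 mm above the table; points at the value
- ledge_mid (a point): infeed ledge, fixed, place and yaw vary: raised steel deck, blue rims. This point: middle of the deck surface, 50 mm above the table; z square to the deck, x up the slope (0.20 rad, low side to the robot), y level along it. Inside the rims 110 (x) x 300 mm (y); rims 14 high, 6 thick. Four baskets fit, long side along own x, 74 mm apart (y = -111, -37, 37, 111 mm)
- basket_a_mid (a point): one of 2 to 4 alike green baskets of grapes (absent: None), 0.18-0.33 kg. This point: its centre, 46 mm above the underside; z up. Body 90 (own x) x 60 (y) x 42 mm high, grapes heaped to 52 mm; above them a straight handle bar along own x, 12 mm thick (y), 88 long, from 80 to 92 mm above the underside, on a post at each end
- basket_b_mid (a point): one of 2 to 4 alike green baskets of grapes (absent: None), 0.18-0.33 kg. This point: its centre, 46 mm above the underside; z up. Body 90 (own x) x 60 (y) x 42 mm high, grapes heaped to 52 mm; above them a straight handle bar along own x, 12 mm thick (y), 88 long, from 80 to 92 mm above the underside, on a post at each end
- basket_c_mid (a point): one of 2 to 4 alike green baskets of grapes (absent: None), 0.18-0.33 kg. This point: its centre, 46 mm above the underside; z up. Body 90 (own x) x 60 (y) x 42 mm high, grapes heaped to 52 mm; above them a straight handle bar along own x, 12 mm thick (y), 88 long, from 80 to 92 mm above the underside, on a post at each end
- basket_d_mid (a point): one of 2 to 4 alike green baskets of grapes (absent: None), 0.18-0.33 kg. This point: its centre, 46 mm above the underside; z up. Body 90 (own x) x 60 (y) x 42 mm high, grapes heaped to 52 mm; above them a straight handle bar along own x, 12 mm thick (y), 88 long, from 80 to 92 mm above the underside, on a post at each end
- basket_a: the same basket; origin at the centre of its underside
- basket_b: the same basket; origin at the centre of its underside
- basket_c: the same basket; origin at the centre of its underside
- basket_d: the same basket; origin at the centre of its underside
- bowl: bystander: green plastic bowl, 110 mm across, 50 mm high; origin at the centre of its underside; leave alone
- label_carton: bystander: cardboard carton 130 x 100 x 70 mm; origin at the centre of its underside; leave alone
- spare_reel: bystander: spare roll of labels lying flat, 100 mm across, 40 mm high; origin at the centre of its underside; leave alone
Not all that is in view belongs to the job. Leave any pink or purple look-alike of the counter alone.

How it is judged:
By the outcome, as a careful person would: the job done as asked, in the order asked, and still so for the second after the job is handed in, with the robot touching nothing.
Of basket_b, basket_c, basket_d only 1 to 3 are there at a start; the rules pass over those that are not, and their reading is None.
At some moment in a run one of basket_a, basket_b, basket_c, basket_d may be knocked a few centimetres aside while the robot is not near it.
Once in a run the grip may slacken for a moment while it holds something.
It also fails if it takes over 210 s, if anything falls off the work surface, if the arm or the gripper's body presses on something with over 40 N, if the wrist force passes 120 N, or if a joint passes its speed limit or range.

## Working session

There is one attempt and no reset: what is moved stays moved. The work goes in short steps, Python scripts to look and compute and a shell command to move; the robot and the scene stay as the last step left them, time stands still between calls to the robot, and variables do not carry over. Pictures are saved under pics/ and viewed, at most 14 in all, crops included, and the job is handed in when it is done.

```bash
mkdir -p pics; cat > h.py <<'E'
import numpy as np, cv2
from bench import robot
from scipy.spatial.transform import Rotation as R
def shot(cam,fn=None):
    o=robot.get_obs(); im,d=robot.snapshot(cam)
    if fn: cv2.imwrite('pics/'+fn,im[:,:,::-1])
    return o,im,d
def cloud(cam,d,o=None):
    c=robot.calibration(cam);K=np.array(c['mtx']);h,w=d.shape
    u,v=np.meshgrid(np.arange(w),np.arange(h))
    x=(u-K[0,2])/K[0,0];y=(v-K[1,2])/K[1,1]
    if 'hand_eye' in c:
        th=np.hypot(x,y);s=np.tan(th)/np.maximum(th,1e-9);x=x*s;y=y*s
        T=np.eye(4);T[:3,:3]=R.from_euler('xyz',o['ee_rot']).as_matrix();T[:3,3]=o['tool_pos'];T=T@np.array(c['hand_eye'])
    else: T=np.array(c['extrinsics'])
    P=np.stack([x*d,y*d,d],-1)@T[:3,:3].T+T[:3,3]
    P[d<=0]=np.nan
    return P
E
python3 - <<'E'
from h import *
for c in ['scene','side']:
    o,im,d=shot(c,c+'0.png');P=cloud(c,d)
    np.save(c+'P.npy',P);np.save(c+'I.npy',im)
    print(c,np.round(robot.calibration(c)['extrinsics'],2)[:3,3])
    for q in ['hub','cap','counter','pointer','ledge_mid','basket_a','bowl','label_carton','spare_reel']:
        try:
            for b in robot.boxes_of(q,c):
                l,t,r,bb=map(int,b['bbox']);Q=P[t:bb+1,l:r+1].reshape(-1,3);Q=Q[Q[:,2]>.015]
                print(q,[l,t,r,bb],round(b['p'],2),np.round(np.nanmedian(Q,0),3) if len(Q) else '')
        except Exception as e: print(q,e)
print(o)
E
```

```text
scene [1.48 0.45 0.91]
hub [158, 171, 199, 203] 0.6 [ 0.568 -0.337  0.05 ]
hub [267, 179, 295, 212] 0.29 [0.467 0.071 0.045]
cap [212, 170, 234, 184] 0.7 [ 0.431 -0.224  0.03 ]
counter [108, 152, 156, 187] 0.88 [ 0.57  -0.579  0.059]
counter [202, 193, 250, 234] 0.87 [ 0.655 -0.067  0.059]
counter [213, 137, 254, 172] 0.83 [ 0.278 -0.237  0.059]
counter [131, 211, 190, 254] 0.64 [ 0.825 -0.228  0.059]
counter [265, 178, 293, 212] 0.18 [0.467 0.071 0.045]
pointer [215, 193, 234, 211] 0.61 [ 0.639 -0.082  0.088]
pointer [227, 136, 238, 155] 0.56 [ 0.269 -0.247  0.085]
pointer [154, 208, 170, 228] 0.54 [ 0.806 -0.239  0.094]
pointer [124, 153, 138, 169] 0.51 [ 0.557 -0.591  0.087]
ledge_mid [267, 202, 361, 244] 0.98 [0.576 0.235 0.051]
ledge_mid [179, 177, 181, 185] 0.73 [ 0.555 -0.342  0.059]
basket_a [239, 172, 261, 207] 0.75 [ 0.49  -0.048  0.048]
basket_a [264, 178, 293, 210] 0.74 [0.467 0.071 0.045]
basket_a [333, 176, 358, 207] 0.62 [0.357 0.305 0.045]
bowl [220, 239, 252, 265] 0.86 [0.774 0.028 0.036]
bowl [243, 174, 267, 202] 0.26 [ 0.473 -0.049  0.045]
label_carton [390, 208, 4
[... 1085 characters left out ...]
joint_positions': array([ 1.02088864e+00,  8.72289050e-02,  1.37077006e+00,  5.16942115e-07,
        1.68361181e+00, -1.03095056e-01]), 'qvel': array([-1.70141552e-05, -2.28947430e-03, -6.68527363e-04,  1.19762063e-03,
        2.50911003e-04,  8.27154322e-04]), 'joint_torque': array([-1.25259117e-03, -3.39624238e+01, -3.02267218e+01,  7.16284337e-02,
        2.43991858e-02, -1.97988646e-05]), 'tool_pos': array([0.237647  , 0.49599559, 0.23045448]), 'ee_rot': array([-3.14157469e+00, -2.37541413e-06,  2.69478008e+00]), 'wrist_force': array([-0.44724295,  0.56151021,  0.55742791]), 'wrist_torque': array([ 0.00606727, -0.04659168,  0.01713988]), 'finger_force': 0.0, 'width': 0.09390729703909584}
```

```bash
python3 - <<'E'
from h import *
a=cv2.imread('pics/scene0.png')[120:270,90:450];cv2.imwrite('pics/s1.png',cv2.resize(a,None,fx=2.2,fy=2.2,interpolation=3))
b=cv2.imread('pics/side0.png')[110:370,160:400];cv2.imwrite('pics/s2.png',cv2.resize(b,None,fx=2.3,fy=2.3,interpolation=3))
E
```

```text
(no output)
```

View pics/s1.png

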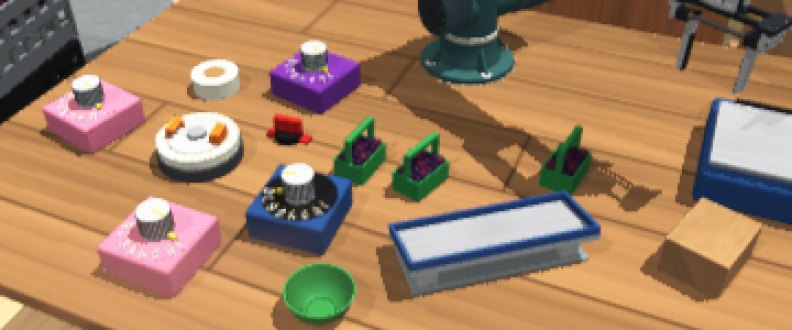

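View pics/s2.png

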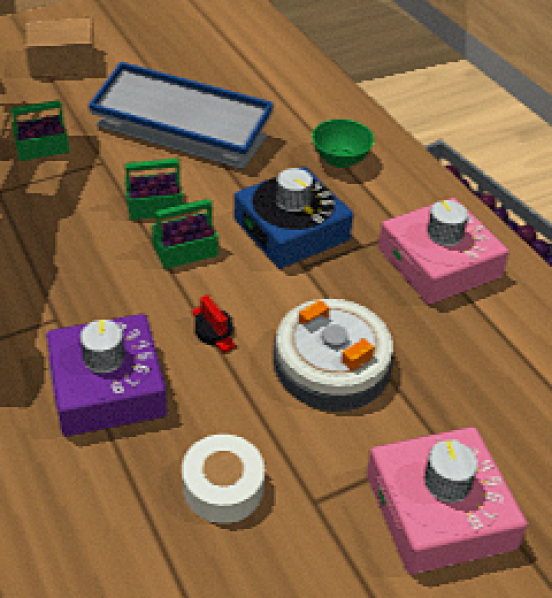

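The pictures show the blue counter (scene px ~(226,213)), stand (180,187), cap (222,177) and three baskets. The pink and purple counters are look-alikes. I'll move above the cap and stand and measure there with the wrist camera.

```bash

python3 -m handwheel '[[[0,0,0],[0.2,-0.7,0.1],0],[[0,0,0],[0.2,-0.7,0.1],0],[[0,0,0],[0.2,-0.7,0.1],0],[[0,0,0],[0.2,-0.7,0.1],0],[[0,0,0],[0.2,-0.7,0.1],0]]' >/dev/null
python3 -m handwheel '[[[0,0,0],[0.2,-0.8,0.1],0],[[0,0,0],[0.2,-0.8,0.1],0],[[0,0,0],[0.2,-0.8,0.1],0],[[0,0,0],[0.2,-0.8,0.1],0],[[0,0,0],[0.2,-0.8,0.1],0]]' 
python3 -m handwheel '[[[0,0,0],[0.2,-0.8,0.1],0],[[0,0,0],[0.2,-0.8,0.1],0],[[0,0,0],[0.2,-0.8,0.1],0],[[0,0,0],[0.2,-0.8,0.1],0],[[0,0,0],[0.2,-0.8,0.1],0]]'
python3 -m handwheel '[[[0,0,0],[0.2,-0.6,0.1],0],[[0,0,0],[0.2,-0.6,0.1],0],[[0,0,0],[0,0,0],0],[[0,0,0],[0,0,0],0]]'
python3 - <<'E'
from h import *
o,im,d=shot('wrist','w0.png');P=cloud('wrist',d,o);np.save('wP.npy',P);np.save('wI.npy',im)
print(robot.calibration('wrist'))
for q in ['hub','cap','counter','basket_a','ledge_mid']:
    for b in robot.boxes_of(q,'wrist'):
        l,t,r,bb=map(int,b['bbox']);Q=P[t:bb+1,l:r+1].reshape(-1,3);Q=Q[Q[:,2]>.015]
        print(q,[l,t,r,bb],round(b['p'],2),np.round(np.nanmedian(Q,0),3) if len(Q) else '')
E
```

```text
time: 2.0
tool_pos: [0.3376, 0.1195, 0.281]
ee_rot: [3.141, 0.001, 2.695]
wrist_force: [1.4, 0.6, 0.7]
width: 0.094
finger_force: 0.0
time: 2.5
tool_pos: [0.3877, -0.0808, 0.306]
ee_rot: [3.141, 0.001, 2.694]
wrist_force: [0.6, 0.5, 0.7]
width: 0.0942
finger_force: 0.0
time: 2.9
tool_pos: [0.4075, -0.1391, 0.3153]
ee_rot: [3.141, -0.001, 2.694]
wrist_force: [-0.9, 1.5, -0.2]
width: 0.0938
finger_force: 0.0
{'mtx': array([[297.31863964,   0.        , 257.08358579],
       [  0.        , 297.31863964, 189.09926208],
       [  0.        ,   0.        ,   1.        ]]), 'hand_eye': array([[ 2.95372235e-04, -9.72246102e-01, -2.33960317e-01,
         6.84958030e-02],
       [ 9.99999874e-01,  3.82169928e-04, -3.25657894e-04,
         1.84039602e-04],
       [ 4.06032216e-04, -2.33960192e-01,  9.72246092e-01,
        -1.55320301e-01],
       [ 0.00000000e+00,  0.00000000e+00,  0.00000000e+00,
         1.00000000e+00]])}
hub [148, 241, 227, 329] 0.94 [ 0.389 -0.182  0.331]
cap [187, 174, 242, 213] 0.59 [ 0.418 -0.225  0.02 ]
counter [288, 214, 373, 323] 0.96 [ 0.422 -0.104  0.335]
counter [91, 47, 201, 167] 0.83 [ 0.257 -0.241  0.062]
counter [283, 320, 316, 325] 0.5 [ 0.729 -0.186  0.017]
counter [291, 137, 347, 205] 0.28 [ 0.449 -0.06   0.048]
basket_a [290, 137, 348, 206] 0.97 [ 0.449 -0.06   0.048]
basket_a [436, 0, 491, 56] 0.94 [0.331 0.29  0.047]
basket_a [360, 105, 408, 169] 0.86 [0.447 0.056 0.048]
ledge_mid [427, 76, 512, 236] 0.8 [0.578 0.221 0.05 ]
```

View pics/w0.png

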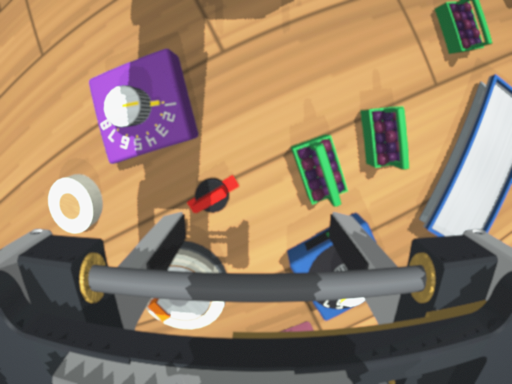

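The wrist view has the cap at (213,194), baskets at (320,172), (385,138) and (463,25), and the ledge on the right. The stand and the blue counter are partly hidden by the gripper. Next I'll fit poses from all three clouds.

```bash
cat >> h.py <<'E'
def sel(im,P,c,r,z0,z1,col):
    hsv=cv2.cvtColor(im,cv2.COLOR_RGB2HSV).astype(int);H,S,V=hsv[...,0],hsv[...,1],hsv[...,2]
    m={'red':((H<6)|(H>174))&(S>150)&(V>90),'orange':(H>6)&(H<20)&(S>190)&(V>140),'green':(H>45)&(H<80)&(S>100),
       'blue':(H>98)&(H<125)&(S>110),'yellow':(H>22)&(H<34)&(S>130)&(V>100),'white':(S<40)&(V>130),'any':H>=0}[col]
    with np.errstate(invalid='ignore'):
        m=m&(np.hypot(P[...,0]-c[0],P[...,1]-c[1])<r)&(P[...,2]>z0)&(P[...,2]<z1)
    return P[m]
def axis(Q):
    q=Q[:,:2];c=(q.max(0)+q.min(0))/2;(cx,cy),(w,h),a=cv2.minAreaRect((q*1000).astype(np.float32))
    u,s,vt=np.linalg.svd(q-q.mean(0),full_matrices=False)
    return len(q),'mean',np.round(Q.mean(0),4),'rect',np.round([cx/1e3,cy/1e3],4),np.round([w,h,a],1),'dir',round(np.degrees(np.arctan2(vt[0,1],vt[0,0]))%180,1)
E
cat > m.py <<'E'
from h import *
for c,n in [('scene','scene'),('side','side'),('wrist','w')]:
    P=np.load(n+'P.npy');im=np.load(n+'I.npy')
    for nm,ctr,r,z0,z1,col in [('capfin',(.42,-.23),.06,.035,.06,'red'),('capbar',(.42,-.23),.06,.003,.06,'red'),('claws',(.55,-.355),.08,.066,.08,'orange'),
      ('roll',(.55,-.355),.1,.045,.054,'white'),('box',(.63,-.09),.12,.055,.064,'any'),('coltop',(.63,-.09),.06,.1,.115,'any'),('ptr',(.63,-.09),.06,.061,.075,'yellow'),('ptrtop',(.63,-.09),.06,.1,.115,'yellow'),
      ('bA',(.46,-.055),.07,.08,.1,'green'),('bB',(.46,.06),.07,.08,.1,'green'),('bC',(.34,.285),.07,.08,.1,'green'),('rim',(.575,.23),.22,.03,.11,'blue')]:
        Q=sel(im,P,ctr,r,z0,z1,col)
        if len(Q)>4: print(n,nm,*axis(Q))
E
python3 m.py
```

```text
scene capfin 42 mean [ 0.4293 -0.2236  0.0444] rect [ 0.4278 -0.2232] [13.6 52.2  2.5] dir 93.2
scene capbar 106 mean [ 0.4287 -0.2224  0.0291] rect [ 0.4257 -0.226 ] [22.  88.5  4.1] dir 94.5
scene claws 45 mean [ 0.552  -0.3464  0.0718] rect [ 0.5499 -0.3479] [ 32.6 101.9  11.9] dir 101.2
scene roll 463 mean [ 0.5584 -0.3464  0.0501] rect [ 0.5491 -0.3468] [149.2 153.6  78.3] dir 5.9
scene box 674 mean [ 0.6456 -0.076   0.0598] rect [ 0.6326 -0.0847] [141.5 140.8   6.6] dir 125.9
scene coltop 130 mean [ 0.6331 -0.083   0.1057] rect [ 0.6324 -0.0835] [55.4 51.1 30.1] dir 26.1
scene ptr 9 mean [ 0.646 -0.107  0.065] rect [ 0.657  -0.0888] [81.5 23.6 78.3] dir 72.7
scene bA 55 mean [ 0.4606 -0.053   0.0887] rect [ 0.4558 -0.0532] [10.1 87.2 84.3] dir 174.3
scene bB 60 mean [0.4597 0.0668 0.0896] rect [0.4575 0.066 ] [13.1 85.4 73. ] dir 164.6
scene bC 47 mean [0.3438 0.3011 0.0896] rect [0.3382 0.3014] [11.7 82.3 78.7] dir 170.2
scene rim 657 mean [0.581  0.2458 0.0595] rect [0.5793 0.2378] [125.9 311.5  39.6] dir 131.1
side capfin 65 mean [ 0.4234 -0.2303  0.0476] rect [ 0.4245 -0.23
[... 1267 characters left out ...]
67 -0.3935  0.0739] rect [ 0.5503 -0.394 ] [37.  15.8 12. ] dir 16.7
w roll 1818 mean [ 0.5627 -0.3412  0.0517] rect [ 0.561 -0.342] [115.  156.6  31.8] dir 145.5
w box 1596 mean [ 0.6082 -0.114   0.0608] rect [ 0.6272 -0.0852] [139.8 140.5   5. ] dir 164.1
w coltop 135 mean [ 0.6439 -0.0943  0.1081] rect [ 0.6446 -0.095 ] [42.2 13.6 63.1] dir 63.1
w bA 592 mean [ 0.4505 -0.0558  0.0923] rect [ 0.4524 -0.0553] [13.  87.  84.8] dir 174.6
w bB 540 mean [0.449  0.0638 0.0914] rect [0.4498 0.0647] [12.2 86.2 73.6] dir 163.6
w bC 305 mean [0.3354 0.2972 0.0908] rect [0.3346 0.2997] [14.  76.8 82. ] dir 171.2
w rim 1163 mean [0.5575 0.2103 0.0559] rect [0.5732 0.2353] [120.5 310.5  38.9] dir 136.4
```

```bash

python3 -m handwheel '[[[0,0,-0.09],[0.04,-0.22,-0.4],0],[[0,0,-0.09],[0.04,-0.22,-0.4],0],[[0,0,-0.09],[0.04,-0.22,-0.4],0],[[0,0,-0.09],[0.04,-0.22,-0.4],0],[[0,0,-0.09],[0.04,-0.22,-0.4],0]]' >/dev/null
python3 -m handwheel '[[[0,0,-0.09],[0.04,-0.22,-0.4],0],[[0,0,-0.09],[0.04,-0.22,-0.4],0],[[0,0,-0.04],[0.04,-0.22,-0.4],0],[[0,0,0],[0,0,0],0],[[0,0,0],[0,0,0],0]]'
python3 - <<'E'
from h import *
o,im,d=shot('wrist','w1.png');P=cloud('wrist',d,o)
for nm,a in [('capfin',((.42,-.227),.06,.035,.06,'red')),('capbar',((.42,-.23),.06,.003,.06,'red')),('claws',((.55,-.355),.08,.066,.08,'orange'))]:
    Q=sel(im,P,*a)
    if len(Q)>4: print(nm,*axis(Q))
o,im,d=shot('scene')
for b in robot.boxes_of('basket_a','scene'): print(b)
E
```

```text
time: 4.2
tool_pos: [0.4236, -0.2263, 0.1557]
ee_rot: [-3.141, -0.001, 1.644]
wrist_force: [0.5, 0.1, 0.1]
width: 0.094
finger_force: 0.0
capfin 914 mean [ 0.4223 -0.2245  0.0487] rect [ 0.4222 -0.2262] [13.8 54.8  4.4] dir 95.0
capbar 1496 mean [ 0.4215 -0.2189  0.0342] rect [ 0.4218 -0.2266] [20.6 89.5  4.6] dir 94.7
{'bbox': [267.6, 178.1, 293.3, 210.7], 'p': 0.81}
{'bbox': [241.0, 176.4, 261.4, 207.1], 'p': 0.75}
{'bbox': [334.7, 175.0, 359.0, 207.0], 'p': 0.68}
{'bbox': [177.7, 144.1, 201.1, 162.8], 'p': 0.45}
```

```bash

python3 -m handwheel '[[[0,0,0.01],[-0.03,0,-0.6],0],[[0,0,0],[0,0,-0.6],0],[[0,0,0],[0,0,-0.5],0],[[0,0,0],[0,0,-0.45],0],[[0,0,0],[0,0,0],0]]' 
python3 -m handwheel '[[[0,0,0],[0,0,0],1],[[0,0,0],[0,0,0],1],[[0,0,0],[0,0,0],1],[[0,0,0],[0,0,0],1],[[0,0,0],[0,0,0],1]]'
python3 -m handwheel '[[[0,0,0],[0,0,0],1],[[0,0,0],[0,0,0.5],1],[[0,0,0],[0,0,0.6],1],[[0,0,0],[0,0,0.6],1],[[0,0,0],[0,0,0],1]]'
```

```text
time: 4.85
tool_pos: [0.4205, -0.2254, 0.0459]
ee_rot: [-3.138, -0.003, 1.659]
wrist_force: [-0.1, 1.5, -0.5]
width: 0.0941
finger_force: 0.0
time: 5.35
tool_pos: [0.4225, -0.2272, 0.0487]
ee_rot: [3.141, 0.001, 1.658]
wrist_force: [0.3, 0.2, -0.7]
width: 0.0577
finger_force: 0.0
time: 5.85
tool_pos: [0.4246, -0.2287, 0.1379]
ee_rot: [3.134, 0.006, 1.658]
wrist_force: [0.1, -0.1, 0.8]
width: 0.0173
finger_force: 0.0
```

```bash

python3 -m handwheel '[[[0,0,0],[0,0,0],0.5],[[0,0,0],[0,0,0],0.5],[[0,0,0],[0,0,0],0.5],[[0,0,0],[0,0,0],0.5],[[0,0,0],[0,0,0],0.5]]' 
python3 -m handwheel '[[[0,0,0],[0,0,-0.6],0.5],[[0,0,0],[0,0,-0.6],0.5],[[0,0,0],[0,0,-0.5],0.5],[[0,0,0],[0,0,0],0.5],[[0,0,0],[0,0,0],0.5]]'
python3 -m handwheel '[[[0,0,0],[0,0,0],1],[[0,0,0],[0,0,0],1],[[0,0,0],[0,0,0],1],[[0,0,0],[0,0,0],1],[[0,0,0],[0,0,0],1]]'
python3 -m handwheel '[[[0,0,0],[0,0,0],1],[[0,0,0],[0,0,0],1],[[0,0,0],[0,0,0],1]]'
```

```text
time: 6.35
tool_pos: [0.4218, -0.2267, 0.1321]
ee_rot: [-3.14, -0.001, 1.658]
wrist_force: [-0.8, -0.7, -0.3]
width: 0.0472
finger_force: 0.0
time: 6.85
tool_pos: [0.422, -0.2269, 0.0481]
ee_rot: [-3.141, -0.001, 1.658]
wrist_force: [0.1, -0.5, -0.3]
width: 0.047
finger_force: 0.0
time: 7.35
tool_pos: [0.4224, -0.2271, 0.0484]
ee_rot: [3.141, 0.0, 1.658]
wrist_force: [-0.3, 0.2, 1.0]
width: 0.0137
finger_force: 30.0
time: 7.65
tool_pos: [0.4224, -0.2271, 0.0484]
ee_rot: [3.141, 0.0, 1.658]
wrist_force: [-0.5, 0.4, 2.4]
width: 0.0138
finger_force: 30.0
```

```bash

python3 -m handwheel '[[[0,0,0],[0,0,0.3],1],[[0,0,0],[0,0,0.7],1],[[0,0,0],[0,0,0.8],1],[[0,0,0],[0,0,0.8],1],[[0,0,0],[0,0,0.4],1]]' 
python3 -m handwheel '[[[0,0,0.09],[0.4,-0.25,0],1],[[0,0,0.09],[0.4,-0.25,0],1],[[0,0,0.09],[0.4,-0.25,0],1],[[0,0,0.09],[0.4,-0.25,0],1],[[0,0,0.09],[0.4,-0.25,0],1]]'
python3 -m handwheel '[[[0,0,0.09],[0.4,-0.25,0],1],[[0,0,0.09],[0.4,-0.25,0],1],[[0,0,0.09],[0.4,-0.25,0],1],[[0,0,0.09],[0.4,-0.25,0],1],[[0,0,0.09],[0.4,-0.25,0],1]]'
python3 -m handwheel '[[[0,0,0],[0,0,0],1],[[0,0,0],[0,0,0],1],[[0,0,0],[0,0,0],1]]'
python3 - <<'E'
from h import *
o,im,d=shot('wrist','w2.png');P=cloud('wrist',d,o)
H=(.549,-.352)
for nm,a in [('claws',(H,.08,.066,.08,'orange')),('roll',(H,.1,.045,.056,'any')),('plat',(H,.03,.058,.066,'any'))]:
    Q=sel(im,P,*a)
    if len(Q)>4: print(nm,*axis(Q))
Q=sel(im,P,H,.08,.066,.08,'orange')
for s in (1,-1):
    q=Q[s*(Q[:,1]+.352)>0]
    if len(q): print(*axis(q))
Q=sel(im,P,o['tool_pos'][:2],.06,.1,.22,'red')
if len(Q)>4: print(o['tool_pos'],*axis(Q))
E
```

```text
time: 8.15
tool_pos: [0.423, -0.2276, 0.2014]
ee_rot: [3.138, 0.003, 1.658]
wrist_force: [1.2, -0.5, -1.8]
width: 0.0139
finger_force: 3.0
time: 8.65
tool_pos: [0.5224, -0.2897, 0.1966]
ee_rot: [-3.141, -0.002, 2.371]
wrist_force: [-0.0, 0.0, -2.5]
width: 0.014
finger_force: 30.0
time: 9.15
tool_pos: [0.6225, -0.3523, 0.1962]
ee_rot: [3.14, -0.003, 3.078]
wrist_force: [0.9, -0.6, -2.0]
width: 0.0135
finger_force: 30.0
time: 9.45
tool_pos: [0.6214, -0.3515, 0.1976]
ee_rot: [3.141, -0.001, 3.07]
wrist_force: [-0.0, 1.2, -0.5]
width: 0.0136
finger_force: 30.0
claws 746 mean [ 0.5526 -0.3929  0.0741] rect [ 0.5465 -0.3598] [37.5 90.6 10.8] dir 100.6
roll 13693 mean [ 0.54   -0.3525  0.0518] rect [ 0.5427 -0.3528] [151.4 155.6   0. ] dir 60.3
plat 1036 mean [ 0.5446 -0.353   0.0631] rect [ 0.5443 -0.3528] [34.  34.4 85.4] dir 5.2
25 mean [ 0.539  -0.318   0.0737] rect [ 0.538  -0.3184] [36.5  3.1  5.9] dir 8.7
721 mean [ 0.553  -0.3955  0.0741] rect [ 0.5534 -0.3955] [37.5 18.1 10.2] dir 10.1
[ 0.62141483 -0.35148593  0.19755213] 3035 mean [ 0.6064 -0.35    0.186 ] rect [ 0.6199 -0.3508] [20.  87.9 86.1] dir 176.0
```

View pics/w2.png

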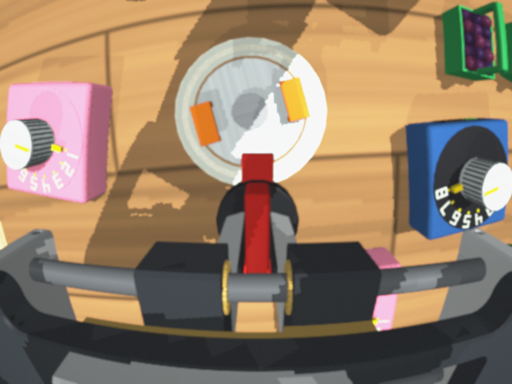

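```bash

python3 -m handwheel '[[[0,0,0],[-0.3,-0.01,0],1],[[0,0,0],[-0.3,-0.01,0],1],[[0,0,0],[-0.3,-0.01,0],1],[[0,0,0],[-0.3,-0.01,0],1],[[0,0,0],[-0.3,0,0],1]]' >/dev/null
python3 -m handwheel '[[[0,0,0],[0,0,-0.5],1],[[0,0,0],[0,0,-0.5],1],[[0,0,0],[0,0,-0.5],1],[[0,0,0],[0,0,0],1],[[0,0,0],[0,0,0],1]]'
python3 - <<'E'
from h import *
o,im,d=shot('wrist');P=cloud('wrist',d,o)
Q=sel(im,P,o['tool_pos'][:2],.06,.05,.22,'red');print(o['tool_pos'],*axis(Q))
H=(.5445,-.3528);Q=sel(im,P,H,.1,.045,.056,'any');print(*axis(Q))
c=o['tool_pos'][:2]
for s in (1,-1):
    q=sel(im,P,H,.08,.066,.08,'orange');q=q[s*(q[:,1]+.352)>0]
    if len(q): print(*axis(q))
E
```

```text
time: 10.5
tool_pos: [0.5467, -0.3536, 0.1235]
ee_rot: [3.141, -0.0, 3.072]
wrist_force: [0.2, 0.7, -1.3]
width: 0.0134
finger_force: 30.0
[ 0.54672164 -0.3535744   0.12353088] 3068 mean [ 0.5318 -0.3522  0.1121] rect [ 0.5452 -0.3529] [20.1 87.9 86.3] dir 176.3
13560 mean [ 0.5143 -0.3513  0.0517] rect [ 0.5229 -0.3512] [154.9 112.2  85.9] dir 82.2
92 mean [ 0.5258 -0.316   0.0728] rect [ 0.5329 -0.3182] [15.4 40.5 76.8] dir 174.1
956 mean [ 0.5491 -0.3947  0.0739] rect [ 0.5502 -0.3958] [35.5 18.6 10.5] dir 8.8
```

```bash

python3 -m handwheel '[[[0,0,0],[-0.01,0,-0.1],1],[[0,0,0],[0,0,-0.1],1],[[0,0,0],[0,0,0],1],[[0,0,0],[0,0,0],1]]'
python3 -m handwheel '[[[0,0,0],[0,0,-0.1],1],[[0,0,0],[0,0,-0.08],1],[[0,0,0],[0,0,-0.06],1],[[0,0,0],[0,0,0],1],[[0,0,0],[0,0,0],1]]'
```

```text
time: 10.95
tool_pos: [0.5466, -0.3539, 0.113]
ee_rot: [3.141, -0.0, 3.072]
wrist_force: [-0.3, -0.1, -1.3]
width: 0.0142
finger_force: 30.0
time: 11.45
tool_pos: [0.5472, -0.3544, 0.1026]
ee_rot: [-3.14, 0.002, 3.072]
wrist_force: [-1.3, 0.4, 5.5]
width: 0.0136
finger_force: 30.0
```

```bash

python3 -m handwheel '[[[0,0,0],[0,0,-0.03],1],[[0,0,-0.07],[-0.01,0,0],1],[[0,0,-0.08],[0,0,0],1],[[0,0,-0.08],[-0.01,0,0],1],[[0,0,-0.08],[0,-0.01,0],1]]'
python3 -m handwheel '[[[0,0,-0.08],[0,0,0],1],[[0,0,-0.08],[-0.01,0,0],1],[[0,0,-0.08],[0,0,0],1],[[0,0,-0.08],[0,-0.01,0],1],[[0,0,0],[0,0,0],1]]'
```

```text
time: 11.95
tool_pos: [0.5473, -0.3545, 0.1017]
ee_rot: [3.14, 0.005, 2.58]
wrist_force: [1.4, 1.4, 6.0]
width: 0.0139
finger_force: 30.0
time: 12.45
tool_pos: [0.547, -0.355, 0.1019]
ee_rot: [3.138, 0.004, 2.081]
wrist_force: [0.7, 1.5, 6.0]
width: 0.0136
finger_force: 30.0
```

```bash

python3 -m handwheel '[[[0,0,-0.06],[0,0,0],1],[[0,0,-0.06],[0,0,0],1],[[0,0,-0.06],[0,0,0],1],[[0,0,0],[0,0,0],1],[[0,0,0],[0,0,0],1]]'
python3 -c "
from h import *;o=robot.get_obs();print(o['wrist_torque'],o['tool_pos'],o['ee_rot'])"
```

```text
time: 12.95
tool_pos: [0.5473, -0.3555, 0.102]
ee_rot: [3.136, 0.004, 1.8]
wrist_force: [2.0, 0.2, 5.6]
width: 0.0136
finger_force: 30.0
[ 0.04214644 -0.35347687  0.07043296] [ 0.54729037 -0.35548554  0.1020181 ] [3.13641863 0.00386122 1.79983655]
```

```bash

python3 -m handwheel '[[[0,0,-0.025],[0,0,0],1],[[0,0,0],[0,0,0],1],[[0,0,0],[0,0,0],1]]'
python3 -c "
from h import *;o=robot.get_obs();print(o['wrist_torque'],o['ee_rot'])"
python3 -m handwheel '[[[0,0,-0.02],[0,0,0],1],[[0,0,0],[0,0,0],1],[[0,0,0],[0,0,0],1]]'
python3 -c "
from h import *;o=robot.get_obs();print(o['wrist_torque'],o['ee_rot'])
o,im,d=shot('wrist');P=cloud('wrist',d,o)
print(*axis(sel(im,P,o['tool_pos'][:2],.06,.05,.22,'red')))
print(*axis(sel(im,P,o['tool_pos'][:2],.08,.066,.078,'orange')))"
```

```text
time: 13.25
tool_pos: [0.5472, -0.3557, 0.102]
ee_rot: [3.136, 0.004, 1.761]
wrist_force: [2.2, -0.1, 5.9]
width: 0.0142
finger_force: 30.0
[-0.06554244 -0.30665954 -0.00795934] [3.13646698 0.00410613 1.76052318]
time: 13.55
tool_pos: [0.5472, -0.3556, 0.102]
ee_rot: [3.136, 0.004, 1.73]
wrist_force: [1.5, 0.5, 6.1]
width: 0.0138
finger_force: 30.0
[ 0.00462569 -0.32558872  0.12029045] [3.13630252 0.0037675  1.72957011]
2510 mean [ 0.5447 -0.3444  0.0949] rect [ 0.5473 -0.355 ] [21.4 68.5 11. ] dir 99.1
1873 mean [ 0.5362 -0.3095  0.074 ] rect [ 0.5428 -0.3447] [38.1 92.  11.3] dir 11.5
```

```bash

python3 -m handwheel '[[[0,0,0],[0,0,0.05],1],[[0,0,0],[0,0,0.05],1],[[0,0,0],[0,0,0],1],[[0,0,0],[0,0,0],1]]'
python3 -m handwheel '[[[0,0,0],[0,0,0],0.5],[[0,0,0],[0,0,0],0.5],[[0,0,0],[0,0,0],0.5],[[0,0,0],[0,0,0],0.5],[[0,0,0],[0,0,0],0.5]]' >/dev/null
python3 -m handwheel '[[[0,0,0],[0,0,0.3],0.5],[[0,0,0],[0,0,0.6],0.5],[[0,0,0],[0,0,0.6],0.5],[[0,0,0],[0,0,0.6],0.5],[[0,0,0],[0,-0.6,0],0.5]]'
python3 -m handwheel '[[[0,0,0],[0,-0.6,0],0.5],[[0,0,0],[0,0,0],0.5],[[0,0,0],[0,0,0],0.5]]'
python3 -c "
from h import *
o,im,d=shot('wrist','w3.png');P=cloud('wrist',d,o)
for z in [(.05,.12),(.056,.075),(.095,.12)]:print(*axis(sel(im,P,(.5445,-.3528),.06,*z,'red')))
print(*axis(sel(im,P,(.5445,-.3528),.08,.066,.078,'orange')))"
```

```text
time: 14.0
tool_pos: [0.5457, -0.3553, 0.105]
ee_rot: [3.14, 0.001, 1.729]
wrist_force: [2.9, -0.7, 4.6]
width: 0.014
finger_force: 30.0
time: 15.0
tool_pos: [0.548, -0.384, 0.2188]
ee_rot: [3.132, 0.009, 1.733]
wrist_force: [0.6, -1.1, 0.2]
width: 0.0474
finger_force: 0.0
time: 15.3
tool_pos: [0.545, -0.4152, 0.21]
ee_rot: [3.141, -0.0, 1.728]
wrist_force: [0.4, -0.5, -0.0]
width: 0.0469
finger_force: 0.0
1224 mean [ 0.5443 -0.3523  0.101 ] rect [ 0.5444 -0.353 ] [19.8 67.6  9. ] dir 98.5
136 mean [ 0.5398 -0.33    0.0682] rect [ 0.5444 -0.353 ] [19.8 67.6  9. ] dir 91.6
995 mean [ 0.5447 -0.3549  0.1076] rect [ 0.5446 -0.3551] [13.7 54.2  9.5] dir 99.3
1258 mean [ 0.5453 -0.3547  0.074 ] rect [ 0.5451 -0.3536] [ 37.1 103.4  11.3] dir 101.0
```

View pics/w3.png

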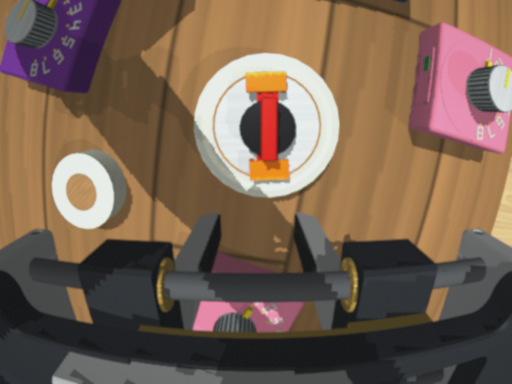

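The cap is locked: its ears are under both claws (266,80) and (268,170), and the fin top is at 107 mm. Now the counter.

```bash

python3 -m handwheel '[[[0,0,-0.087],[0.1,0.7,0.05],0],[[0,0,-0.087],[0.1,0.7,0.05],0],[[0,0,-0.087],[0.1,0.7,0.05],0],[[0,0,-0.087],[0.1,0.7,0.05],0],[[0,0,-0.087],[0.1,0.7,0.05],0]]' >/dev/null
python3 -m handwheel '[[[0,0,0],[0.1,0.7,0],0],[[0,0,0],[0.1,0.7,0],0],[[0,0,0],[0,0,0],0],[[0,0,0],[0,0,0],0],[[0,0,0],[0,0,0],0]]'
python3 - <<'E'
from h import *
o,im,d=shot('wrist','w4.png');P=cloud('wrist',d,o)
C=(.631,-.087)
for nm,a in [('box',(C,.12,.055,.064,'any')),('coltop',(C,.04,.1,.115,'any')),('ptr',(C,.06,.058,.08,'yellow')),('ptop',(C,.06,.1,.12,'yellow'))]:
    Q=sel(im,P,*a)
    if len(Q)>4: print(nm,*axis(Q))
E
```

```text
time: 16.35
tool_pos: [0.5799, -0.1703, 0.2222]
ee_rot: [3.141, 0.0, 1.045]
wrist_force: [0.1, 0.3, -0.7]
width: 0.0938
finger_force: 0.0
box 13132 mean [ 0.627  -0.0875  0.0613] rect [ 0.6285 -0.0854] [140.8 140.8   4.7] dir 14.6
coltop 2745 mean [ 0.6283 -0.0856  0.108 ] rect [ 0.6286 -0.0851] [54.3 53.6 59.6] dir 152.1
ptr 207 mean [ 0.6482 -0.0984  0.0645] rect [ 0.6525 -0.0835] [41.3 90.1  1.9] dir 79.9
ptop 85 mean [ 0.6317 -0.0981  0.1088] rect [ 0.6316 -0.098 ] [ 2.8 21.  14.9] dir 104.6
```

View pics/w4.png

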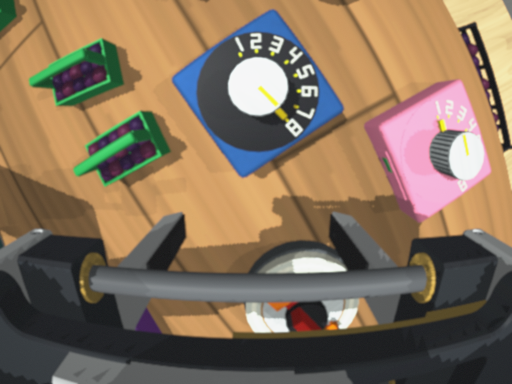

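The pointer stands at 8, so I turn it counter-clockwise 5 steps (114.6°) to reach 3.

```bash

python3 -m handwheel '[[[0,0,0],[0.33,0.57,0],0],[[0,0,0],[0.32,0.57,0],0],[[0,0,0],[0.32,0.56,0],0],[[0,0,0],[0,0,-0.6],0],[[0,0,0],[0,0,-0.6],0]]' >/dev/null
python3 -m handwheel '[[[0,0,0],[0,0,-0.6],0],[[0,0,0],[0,0,-0.55],0],[[0,0,0],[0,0,0],0],[[0,0,0],[0,0,0],1],[[0,0,0],[0,0,0],1]]'
python3 -m handwheel '[[[0,0,0],[0,0,0],1],[[0,0,0],[0,0,0],1],[[0,0,0],[0,0,0],1],[[0,0,0],[0,0,0],1],[[0,0,0],[0,0,0],1]]'
```

```text
time: 17.4
tool_pos: [0.6299, -0.0859, 0.1069]
ee_rot: [3.138, -0.001, 1.045]
wrist_force: [-1.1, -0.5, 0.7]
width: 0.0812
finger_force: 0.0
time: 17.9
tool_pos: [0.6295, -0.0853, 0.1054]
ee_rot: [3.139, -0.0, 1.045]
wrist_force: [2.1, -0.8, 1.2]
width: 0.0534
finger_force: 30.0
```

```bash

python3 -m handwheel '[[[0,0,0.09],[0,0,0],1],[[0,0,0.09],[0,0,0],1],[[0,0,0.09],[0,0,0],1],[[0,0,0.09],[0,0,0],1],[[0,0,0.09],[0,0,0],1]]'
python3 -m handwheel '[[[0,0,0.09],[0,0,0],1],[[0,0,0.09],[0,0,0],1],[[0,0,0.09],[0,0,0],1],[[0,0,0.09],[0,0,0],1],[[0,0,0.09],[0,0,0],1]]' >/dev/null
python3 -m handwheel '[[[0,0,0.09],[0,0,0],1],[[0,0,0.09],[0,0,0],1],[[0,0,0.09],[0,0,0],1],[[0,0,0.09],[0,0,0],1],[[0,0,0.013],[0,0,0],1]]'
python3 -m handwheel '[[[0,0,0],[0,0,0],1],[[0,0,0],[0,0,0],1],[[0,0,0],[0,0,0],0],[[0,0,0],[0,0,0],0],[[0,0,0],[0,0,0],0]]'
python3 -m handwheel '[[[0,0,0],[0,0,0],0],[[0,0,0],[0,0,0.4],0],[[0,0,0],[0,0,0.8],0],[[0,0,0],[0,0,0.8],0],[[0,0,0],[0,0,0.6],0]]'
python3 -m handwheel '[[[0,0,0],[0.9,-0.2,0],0],[[0,0,0],[0.9,-0.2,0],0],[[0,0,0],[0,0,0],0],[[0,0,0],[0,0,0],0]]'
python3 - <<'E'
from h import *
o,im,d=shot('wrist','w5.png');P=cloud('wrist',d,o)
C=np.array((.6285,-.0852))
for nm,a in [('coltop',(C,.04,.1,.115,'any')),('ptr',(C,.046,.058,.08,'yellow')),('ptop',(C,.06,.1,.12,'yellow'))]:
    Q=sel(im,P,*a)
    if len(Q)>4: print(nm,*axis(Q)); v=Q.mean(0)[:2]-C; print('ang',np.degrees(np.arctan2(v[1],v[0])))
E
```

```text
time: 18.4
tool_pos: [0.6292, -0.0853, 0.1054]
ee_rot: [3.14, 0.001, 1.758]
wrist_force: [0.9, -1.7, 1.6]
width: 0.0531
finger_force: 30.0
time: 19.4
tool_pos: [0.6289, -0.0856, 0.1054]
ee_rot: [-3.141, 0.001, 3.045]
wrist_force: [0.3, -2.0, 3.1]
width: 0.0535
finger_force: 30.0
time: 19.9
tool_pos: [0.6281, -0.0842, 0.1033]
ee_rot: [3.141, -0.002, 3.045]
wrist_force: [-0.6, -1.1, -0.1]
width: 0.0741
finger_force: 0.0
time: 20.4
tool_pos: [0.629, -0.0848, 0.2372]
ee_rot: [3.142, 0.002, 3.045]
wrist_force: [-0.1, 0.6, 0.0]
width: 0.0939
finger_force: 0.0
time: 20.8
tool_pos: [0.7188, -0.1049, 0.2306]
ee_rot: [3.141, -0.006, 3.045]
wrist_force: [0.3, -0.2, -0.1]
width: 0.0938
finger_force: 0.0
coltop 2595 mean [ 0.6289 -0.0855  0.108 ] rect [ 0.6282 -0.085 ] [54.4 54.5 35.8] dir 39.8
ang -38.41379807582983
ptr 191 mean [ 0.657  -0.0747  0.0646] rect [ 0.654  -0.0827] [39.3 88.5  4.5] dir 95.6
ang 20.180067195540715
ptop 75 mean [ 0.6388 -0.077   0.109 ] rect [ 0.6386 -0.0774] [21.7  2.8 39.8] dir 39.0
ang 38.33327855647967
```

View pics/w5.png

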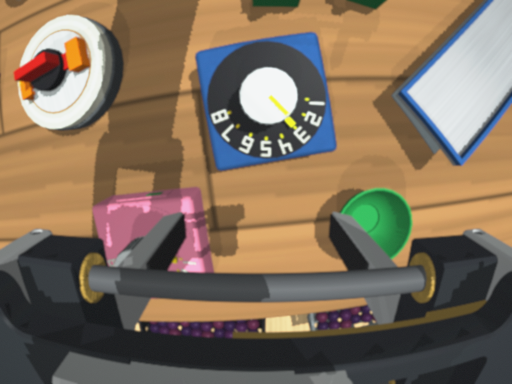

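The pointer now stands at 3: the yellow line runs at 39.0–39.8°, and the target is 39.1°. Next the baskets.

```bash

python3 -m handwheel '[[[0,0,0],[-0.68,0.42,0.1],0],[[0,0,0],[-0.68,0.42,0.1],0],[[0,0,0],[-0.68,0.42,0.1],0],[[0,0,0],[-0.68,0.42,0.1],0],[[0,0,0],[-0.68,0.42,0.1],0]]' >/dev/null
python3 -m handwheel '[[[0,0,0],[0,0,0],0],[[0,0,0],[0,0,0],0],[[0,0,0],[0,0,0],0]]'
cat > b.py <<'E'
from h import *
o,im,d=shot('wrist','w6.png');P=cloud('wrist',d,o);print(o['tool_pos'],np.degrees(o['ee_rot']))
for b in robot.boxes_of('basket_a','wrist'):
    l,t,r,bb=map(int,b['bbox']);Q=P[t:bb+1,l:r+1].reshape(-1,3);Q=Q[Q[:,2]>.015]
    if len(Q)<5 or b['p']<.4: continue
    c=np.nanmedian(Q,0)[:2];Q=sel(im,P,c,.07,.08,.2,'green')
    if len(Q)>4: print('basket',round(b['p'],2),*axis(Q))
Q=sel(im,P,(.576,.2365),.22,.03,.11,'blue');print('rim',*axis(Q))
A=np.c_[Q[:,:2],np.ones(len(Q))];k=np.linalg.lstsq(A,Q[:,2],rcond=None)[0];print('slope',k,np.arctan(np.hypot(*k[:2])),np.degrees(np.arctan2(k[1],k[0])))
E
python3 b.py
```

```text
time: 21.65
tool_pos: [0.5485, -0.0002, 0.2605]
ee_rot: [-3.141, 0.002, 3.045]
wrist_force: [-0.5, -0.1, -0.2]
width: 0.0937
finger_force: 0.0
[ 5.48539291e-01 -2.48798275e-04  2.60533792e-01] [-1.79992193e+02  1.34055600e-01  1.74454477e+02]
basket 0.83 315 mean [0.3511 0.2951 0.0904] rect [0.3494 0.2972] [13.  50.3 80.9] dir 170.8
basket 0.74 885 mean [ 0.4543 -0.0545  0.0922] rect [ 0.4537 -0.055 ] [12.8 87.3 84.5] dir 174.6
basket 0.61 868 mean [0.4521 0.0646 0.0923] rect [0.4516 0.0653] [12.7 86.7 73.9] dir 163.9
rim 2207 mean [0.5512 0.2567 0.0615] rect [0.573  0.2362] [120.4 311.3  39.1] dir 121.5
slope [ 0.15061791  0.11931317 -0.05213361] 0.1898356258264838 38.38478261026441
```

```bash

python3 -m handwheel '[[[0,0,0],[-0.63,-0.37,-0.2],0.5],[[0,0,0],[-0.63,-0.36,-0.2],0.5],[[0,0,0],[-0.63,-0.36,-0.2],0.5],[[0,0,0],[0,0,-0.7],0.5],[[0,0,0],[0,0,-0.8],0.5]]' >/dev/null
python3 -m handwheel '[[[0,0,0],[0,0,-0.8],0.5],[[0,0,0],[0,0,-0.47],0.5],[[0,0,0],[0,0,0],0.5],[[0,0,0],[0,0,0],0.5],[[0,0,0],[0,0,0],1]]'
python3 -m handwheel '[[[0,0,0],[0,0,0],1],[[0,0,0],[0,0,0],1],[[0,0,0],[0,0,0],1],[[0,0,0],[0,0,0],1],[[0,0,0],[0,0,0],1]]'
```

```text
time: 22.75
tool_pos: [0.4558, -0.0551, 0.0929]
ee_rot: [-3.141, 0.003, 3.045]
wrist_force: [-0.3, 0.1, 0.0]
width: 0.0419
finger_force: 0.0
time: 23.25
tool_pos: [0.4544, -0.0547, 0.0914]
ee_rot: [-3.141, 0.001, 3.045]
wrist_force: [-0.4, -0.2, 1.3]
width: 0.0117
finger_force: 30.0
```

```bash

python3 -m handwheel '[[[0,0,0],[0,0,0.4],1],[[0,0,0],[0,0,0.8],1],[[0,0,0],[0,0,0.8],1],[[0,0,0],[0,0,0.8],1],[[0,0,0],[0,0,0.2],1]]'
python3 -m handwheel '[[[0,0,0.082],[0.54,0.7,0],1],[[0,0,0.082],[0.54,0.7,0],1],[[0,0,0.082],[0.54,0.7,0],1],[[0,0,0.082],[0.55,0.7,0],1],[[0,0,0.082],[0.55,0.7,0],1]]'
python3 -m handwheel '[[[0,0,0.082],[0.55,0.7,0],1],[[0.04,-0.05,0],[0,0,0],1],[[0.04,-0.05,0],[0,0,0],1],[[0,0,0],[0,0,0],1],[[0,0,0],[0,0,0],1]]'
python3 - <<'E'
from h import *
o,im,d=shot('wrist','w7.png');P=cloud('wrist',d,o);o=robot.get_obs()
M=R.from_euler('xyz',o['ee_rot']).as_matrix();print(o['tool_pos'],'z',M[:,2],'y',M[:,1],np.degrees(np.arctan2(M[1,0],M[0,0]))%360)
Q=sel(im,P,(.576,.2365),.22,.03,.095,'blue');print('rim',*axis(Q))
E
```

```text
time: 23.75
tool_pos: [0.4559, -0.0548, 0.2455]
ee_rot: [-3.141, 0.008, 3.045]
wrist_force: [0.0, 0.4, -1.6]
width: 0.0114
finger_force: 30.0
time: 24.25
tool_pos: [0.5901, 0.122, 0.2378]
ee_rot: [3.14, -0.004, -2.589]
wrist_force: [1.1, -0.2, -1.3]
width: 0.0119
finger_force: 30.0
time: 24.75
tool_pos: [0.6166, 0.1551, 0.2392]
ee_rot: [3.14, 0.197, -2.466]
wrist_force: [-0.4, -0.7, -2.3]
width: 0.0116
finger_force: 30.0
[0.6173494  0.15528468 0.24035955] z [ 0.15409762  0.12390932 -0.98025527] y [-6.25610147e-01  7.80135804e-01  2.66323506e-04] 218.72390821964945
rim 3018 mean [0.5638 0.2425 0.0627] rect [0.5736 0.2369] [119.7 311.2  39.2] dir 124.2
```

View pics/w7.png

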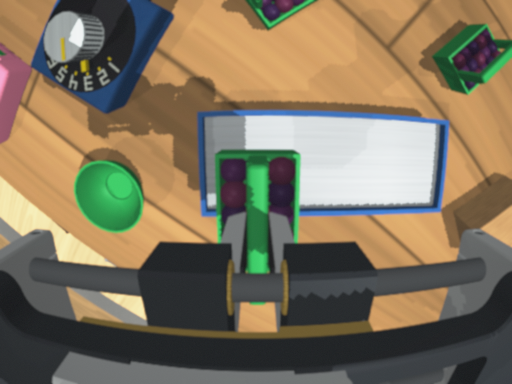

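```bash

python3 -m handwheel '[[[0,0,0],[0,0.02,-0.5],1],[[0,0,0],[0,0,-0.5],1],[[0,0,0],[0,0,-0.4],1],[[0,0,0],[0,0,-0.3],1],[[0,0,0],[0,0,-0.1],1]]'
python3 -m handwheel '[[[0,0,0],[0,0,-0.1],1],[[0,0,0],[0,0,-0.06],1],[[0,0,0],[0,0,0],1],[[0,0,0],[0,0,0],1]]'
```

```text
time: 25.3
tool_pos: [0.617, 0.1565, 0.149]
ee_rot: [3.14, 0.198, -2.465]
wrist_force: [-0.5, -0.2, -3.4]
width: 0.0116
finger_force: 30.0
time: 25.7
tool_pos: [0.6182, 0.1566, 0.1441]
ee_rot: [-3.14, 0.203, -2.465]
wrist_force: [0.3, 0.2, -2.8]
width: 0.0116
finger_force: 30.0
```

```bash

python3 -m handwheel '[[[0,0,0],[0,0,-0.04],1],[[0,0,0],[0,0,0],1],[[0,0,0],[0,0,0],1]]'
python3 -m handwheel '[[[0,0,0],[0,0,-0.04],1],[[0,0,0],[0,0,0],1],[[0,0,0],[0,0,0],1]]'
```

```text
time: 26.0
tool_pos: [0.6177, 0.1565, 0.1411]
ee_rot: [-3.141, 0.201, -2.465]
wrist_force: [-0.2, -0.4, -3.5]
width: 0.0121
finger_force: 30.0
time: 26.3
tool_pos: [0.6183, 0.1568, 0.1404]
ee_rot: [-3.14, 0.203, -2.465]
wrist_force: [-1.3, 0.4, 2.9]
width: 0.012
finger_force: 30.0
```

```bash

python3 -m handwheel '[[[0,0,0],[0,0,0],0.5],[[0,0,0],[0,0,0],0.5],[[0,0,0],[0,0,0],0.5],[[0,0,0],[0,0,0],0.5],[[0,0,0],[0,0,0],0.5]]'
python3 -m handwheel '[[[0,0,0],[-0.08,-0.06,0.5],0.5],[[0,0,0],[-0.08,-0.06,0.5],0.5],[[0,0,0],[-0.08,-0.06,0.6],0.5],[[-0.04,0.05,0],[-0.1,-0.08,0.6],0.5],[[-0.04,0.05,0],[0,0,0],0.5]]' >/dev/null
python3 -m handwheel '[[[0,0,-0.087],[-0.43,-0.22,0],0.5],[[0,0,-0.087],[-0.43,-0.22,0],0.5],[[0,0,-0.087],[-0.43,-0.22,0],0.5],[[0,0,-0.087],[-0.43,-0.22,0],0.5],[[0,0,-0.087],[-0.43,-0.22,0],0.5]]' >/dev/null
python3 -m handwheel '[[[0,0,-0.087],[-0.43,-0.22,0],0.5],[[0,0,-0.087],[-0.43,-0.22,0],0.5],[[0,0,0],[0,0,0],0.5],[[0,0,0],[0,0,0],0.5],[[0,0,0],[0,0,0],0.5]]'
python3 b.py
```

```text
time: 26.8
tool_pos: [0.6176, 0.1564, 0.1388]
ee_rot: [-3.141, 0.201, -2.465]
wrist_force: [-0.4, -0.1, 0.5]
width: 0.0461
finger_force: 0.0
time: 28.3
tool_pos: [0.4509, 0.0668, 0.249]
ee_rot: [3.141, 0.0, 2.863]
wrist_force: [0.5, -0.7, 0.0]
width: 0.0472
finger_force: 0.0
[0.45085521 0.06679595 0.24898932] [1.79972542e+02 1.96047382e-02 1.64034952e+02]
basket 0.76 872 mean [0.4476 0.0669 0.0926] rect [0.4501 0.0666] [11.9 85.7 73.9] dir 163.4
basket 0.67 740 mean [0.3312 0.2984 0.0912] rect [0.3304 0.3002] [13.  87.7 80.7] dir 171.4
rim 1903 mean [0.5222 0.2864 0.0608] rect [0.5487 0.266 ] [120.9 233.5  39.2] dir 106.7
slope [ 0.14891925  0.12273134 -0.05214588] 0.19063315259621838 39.493534124017735
```

```bash

python3 -m handwheel '[[[0,0,0],[0,0,-0.7],0.5],[[0,0,0],[0,0,-0.8],0.5],[[0,0,0],[0,0,-0.8],0.5],[[0,0,0],[0,0,-0.6],0.5],[[0,0,0],[0,0,-0.24],0.5]]' >/dev/null
python3 -m handwheel '[[[0,0,0],[0,0,0],0.5],[[0,0,0],[0,0,0],1],[[0,0,0],[0,0,0],1],[[0,0,0],[0,0,0],1],[[0,0,0],[0,0,0],1]]'
python3 -m handwheel '[[[0,0,0],[0,0,0],1],[[0,0,0],[0,0,0],1],[[0,0,0],[0,0,0],1]]'
```

```text
time: 29.4
tool_pos: [0.451, 0.0665, 0.0933]
ee_rot: [3.141, 0.002, 2.861]
wrist_force: [-0.0, 1.0, -0.4]
width: 0.0184
finger_force: 0.0
time: 29.7
tool_pos: [0.4506, 0.0662, 0.0927]
ee_rot: [-3.141, 0.001, 2.861]
wrist_force: [-0.3, -2.1, 3.4]
width: 0.0116
finger_force: 30.0
```

```bash

python3 -m handwheel '[[[0,0,0],[0,0,0.4],1],[[0,0,0],[0,0,0.8],1],[[0,0,0],[0,0,0.8],1],[[0,0,0],[0,0,0.8],1],[[0,0,0],[0,0,0.6],1]]'
python3 -m handwheel '[[[0,0,0.087],[0.31,0.46,0],1],[[0,0,0.087],[0.31,0.46,0],1],[[0,0,0.087],[0.31,0.46,0],1],[[0,0,0.087],[0.31,0.46,0],1],[[0,0,0.087],[0.32,0.45,0],1]]' >/dev/null
python3 -m handwheel '[[[0,0,0.087],[0.32,0.45,0],1],[[0,0,0.087],[0.32,0.45,0],1],[[0.04,-0.05,0],[0,0,0],1],[[0.04,-0.05,0],[0,0,0],1],[[0,0,0],[0,0,0],1]]'
python3 -m handwheel '[[[0,0,0],[0,0,0],1],[[0,0,0],[0,0,0],1]]'
```

```text
time: 30.2
tool_pos: [0.4501, 0.0667, 0.2636]
ee_rot: [3.141, 0.0, 2.861]
wrist_force: [0.4, -0.4, -3.1]
width: 0.012
finger_force: 30.0
time: 31.2
tool_pos: [0.5575, 0.2251, 0.2586]
ee_rot: [3.139, 0.195, -2.466]
wrist_force: [-0.8, -0.9, -3.2]
width: 0.0115
finger_force: 30.0
time: 31.4
tool_pos: [0.5605, 0.2262, 0.2623]
ee_rot: [-3.141, 0.201, -2.465]
wrist_force: [-0.5, -0.3, -2.6]
width: 0.0115
finger_force: 30.0
```

```bash

python3 -m handwheel '[[[0,0,0],[0,0,-0.6],1],[[0,0,0],[0,0,-0.6],1],[[0,0,0],[0,0,-0.6],1],[[0,0,0],[0,0,-0.4],1],[[0,0,0],[0,0,-0.1],1]]' >/dev/null
python3 -m handwheel '[[[0,0,0],[0,0,-0.08],1],[[0,0,0],[0,0,0],1],[[0,0,0],[0,0,0],1]]'
python3 -m handwheel '[[[0,0,0],[0,0,-0.05],1],[[0,0,0],[0,0,0],1],[[0,0,0],[0,0,0],1]]'
```

```text
time: 32.2
tool_pos: [0.5613, 0.2264, 0.145]
ee_rot: [-3.14, 0.204, -2.465]
wrist_force: [-0.3, 0.1, -2.2]
width: 0.0119
finger_force: 30.0
time: 32.5
tool_pos: [0.5602, 0.226, 0.1409]
ee_rot: [-3.141, 0.202, -2.465]
wrist_force: [-0.1, -0.2, -3.2]
width: 0.0116
finger_force: 30.0
```

```bash

python3 -m handwheel '[[[0,0,0],[0,0,-0.04],1],[[0,0,0],[0,0,0],1],[[0,0,0],[0,0,0],1]]'
python3 -m handwheel '[[[0,0,0],[0,0,-0.02],1],[[0,0,0],[0,0,0],1],[[0,0,0],[0,0,0],1]]'
```

```text
time: 32.8
tool_pos: [0.5604, 0.2258, 0.1404]
ee_rot: [-3.14, 0.202, -2.465]
wrist_force: [-5.2, -3.1, 5.3]
width: 0.0118
finger_force: 30.0
time: 33.1
tool_pos: [0.5604, 0.2258, 0.1404]
ee_rot: [-3.14, 0.203, -2.465]
wrist_force: [-7.1, -3.9, 9.0]
width: 0.012
finger_force: 30.0
```

```bash

python3 -m handwheel '[[[0,0,0],[0,0,0],0.5],[[0,0,0],[0,0,0],0.5],[[0,0,0],[0,0,0],0.5],[[0,0,0],[0,0,0],0.5],[[0,0,0],[0,0,0],0.5]]' >/dev/null
python3 -m handwheel '[[[0,0,0],[-0.08,-0.06,0.5],0.5],[[0,0,0],[-0.08,-0.06,0.5],0.5],[[0,0,0],[-0.08,-0.06,0.6],0.5],[[-0.04,0.05,0],[-0.1,-0.08,0.6],0.5],[[-0.04,0.05,0],[0,0,0],0.5]]' >/dev/null
python3 -m handwheel '[[[0,0,-0.088],[-0.71,0.29,0],0.5],[[0,0,-0.088],[-0.71,0.29,0],0.5],[[0,0,-0.088],[-0.71,0.29,0],0.5],[[0,0,-0.088],[-0.71,0.29,0],0.5],[[0,0,-0.088],[-0.71,0.29,0],0.5]]' >/dev/null
python3 -m handwheel '[[[0,0,-0.088],[-0.71,0.29,0],0.5],[[0,0,0],[0,0,0],0.5],[[0,0,0],[0,0,0],0.5],[[0,0,0],[0,0,0],0.5]]'
python3 b.py
```

```text
time: 35.0
tool_pos: [0.331, 0.2998, 0.2474]
ee_rot: [-3.142, 0.001, 2.989]
wrist_force: [-0.2, -0.5, -0.1]
width: 0.0471
finger_force: 0.0
[0.33098383 0.29978023 0.24743232] [-1.79994837e+02  3.01107072e-02  1.71246657e+02]
basket 0.84 87 mean [0.524  0.2313 0.0837] rect [0.5238 0.23  ] [33.3 18.  80. ] dir 74.9
basket 0.58 885 mean [0.327  0.3021 0.0926] rect [0.3297 0.3019] [12.  86.9 81.3] dir 171.5
rim 537 mean [0.4831 0.2803 0.0548] rect [0.5339 0.285 ] [120.  188.1  39.2] dir 122.6
slope [ 0.14634256  0.11873006 -0.04917146] 0.18626442309395747 39.05297350619696
```

```bash

python3 -m handwheel '[[[0,0,0],[-0.03,0.04,-0.7],0.5],[[0,0,0],[0,0,-0.8],0.5],[[0,0,0],[0,0,-0.8],0.5],[[0,0,0],[0,0,-0.6],0.5],[[0,0,0],[0,0,-0.2],0.5]]' >/dev/null
python3 -m handwheel '[[[0,0,0],[0,0,0],0.5],[[0,0,0],[0,0,0],1],[[0,0,0],[0,0,0],1],[[0,0,0],[0,0,0],1],[[0,0,0],[0,0,0],1]]'
python3 -m handwheel '[[[0,0,0],[0,0,0],1],[[0,0,0],[0,0,0],1],[[0,0,0],[0,0,0],1]]'
```

```text
time: 36.1
tool_pos: [0.3293, 0.3025, 0.0937]
ee_rot: [3.14, 0.002, 2.989]
wrist_force: [0.5, 0.4, 0.2]
width: 0.018
finger_force: 0.0
time: 36.4
tool_pos: [0.3289, 0.3021, 0.0931]
ee_rot: [3.141, 0.001, 2.989]
wrist_force: [-0.4, -1.3, 3.8]
width: 0.012
finger_force: 30.0
```

```bash

python3 -m handwheel '[[[0,0,0],[0,0,0.4],1],[[0,0,0],[0,0,0.8],1],[[0,0,0],[0,0,0.8],1],[[0,0,0],[0,0,0.8],1],[[0,0,0],[0,0,0.6],1]]'
python3 -m handwheel '[[[0,0,0.088],[0.58,-0.02,0],1],[[0,0,0.088],[0.58,-0.02,0],1],[[0,0,0.088],[0.58,-0.02,0],1],[[0,0,0.088],[0.58,-0.02,0],1],[[0,0,0.088],[0.59,-0.02,0],1]]' >/dev/null
python3 -m handwheel '[[[0,0,0.088],[0.59,-0.02,0],1],[[0.04,-0.05,0],[0,0,0],1],[[0.04,-0.05,0],[0,0,0],1],[[0,0,0],[0,0,0],1],[[0,0,0],[0,0,0],1]]'
python3 b.py
```

```text
time: 36.9
tool_pos: [0.3287, 0.3022, 0.2645]
ee_rot: [3.14, 0.001, 2.989]
wrist_force: [0.5, 0.8, -2.5]
width: 0.0118
finger_force: 30.0
time: 37.9
tool_pos: [0.5031, 0.2957, 0.2621]
ee_rot: [3.141, 0.199, -2.466]
wrist_force: [0.5, 0.5, -1.9]
width: 0.0114
finger_force: 30.0
[0.50308249 0.29569785 0.26205541] [ 179.99311697   11.39081473 -141.26419621]
basket 0.79 671 mean [0.5015 0.2682 0.1539] rect [0.5146 0.2792] [60.8 98.1 38.9] dir 143.9
basket 0.72 2263 mean [0.5637 0.2309 0.1189] rect [0.5647 0.2322] [ 96.7 125.2  35.9] dir 28.6
basket 0.7 2063 mean [0.6123 0.1772 0.1155] rect [0.61   0.1806] [99.6 95.5 40.6] dir 53.7
rim 2049 mean [0.5567 0.237  0.0617] rect [0.5737 0.2362] [118.3 310.   39. ] dir 130.5
slope [ 0.15209818  0.12491942 -0.05259181] 0.19433749124857383 39.39652800255098
```

```bash

python3 -m handwheel '[[[0,0,0],[0.02,0.01,-0.6],1],[[0,0,0],[0,0,-0.6],1],[[0,0,0],[0,0,-0.6],1],[[0,0,0],[0,0,-0.4],1],[[0,0,0],[0,0,-0.1],1]]' >/dev/null
python3 -m handwheel '[[[0,0,0],[0,0,-0.1],1],[[0,0,0],[0,0,0],1],[[0,0,0],[0,0,0],1]]'
python3 -m handwheel '[[[0,0,0],[0,0,-0.04],1],[[0,0,0],[0,0,0],1],[[0,0,0],[0,0,0],1]]'
```

```text
time: 38.8
tool_pos: [0.5056, 0.297, 0.1443]
ee_rot: [-3.141, 0.204, -2.465]
wrist_force: [-0.1, -0.6, -3.1]
width: 0.0113
finger_force: 30.0
time: 39.1
tool_pos: [0.5051, 0.2966, 0.1415]
ee_rot: [-3.141, 0.203, -2.465]
wrist_force: [-0.2, -0.1, -0.8]
width: 0.0115
finger_force: 30.0
```

```bash

python3 -m handwheel '[[[0,0,0],[0,0,-0.03],1],[[0,0,0],[0,0,0],1],[[0,0,0],[0,0,0],1]]'
python3 -m handwheel '[[[0,0,0],[0,0,0],0.5],[[0,0,0],[0,0,0],0.5],[[0,0,0],[0,0,0],0.5],[[0,0,0],[0,0,0],0.5],[[0,0,0],[0,0,0],0.5]]' >/dev/null
python3 -m handwheel '[[[0,0,0],[-0.08,-0.06,0.5],0.5],[[0,0,0],[-0.08,-0.06,0.5],0.5],[[0,0,0],[-0.08,-0.06,0.6],0.5],[[0,0,0],[-0.1,-0.08,0.6],0.5],[[-0.04,0.05,0],[0,0,0.7],0.5]]' >/dev/null
python3 -m handwheel '[[[-0.04,0.05,0],[0.5,0.5,0.5],0.5],[[0,0,0],[0.7,0.5,0],0.5],[[0,0,0],[0.7,0.5,0],0.5],[[0,0,0],[0,0,0],0.5],[[0,0,0],[0,0,0],0.5]]'
python3 - <<'E'
from h import *
o,im,d=shot('wrist','w8.png');P=cloud('wrist',d,o)
L=np.array([.5748,.2378,.05]);x=np.array([np.cos(.681)*.98,np.sin(.681)*.98,.1987]);y=np.array([-np.sin(.681),np.cos(.681),0]);n=np.cross(x,y)
Q=sel(im,P,L[:2],.2,.06,.2,'green')-L;q=np.c_[Q@x,Q@y,Q@n]*1000
for s in(-90,0,90):
    for z0,z1 in((82,100),(36,46)):
        k=q[(abs(q[:,1]-s)<44)&(q[:,2]>z0)&(q[:,2]<z1)];print(s,(z0,z1),len(k),*(np.round(np.percentile(k,p,axis=0)) for p in(1,99)) )
o,im,d=shot('scene')
for b in robot.boxes_of('basket_a','scene'): print(b)
a=im[120:270,90:450];cv2.imwrite('pics/s9.png',cv2.resize(a[:,:,::-1],None,fx=2.2,fy=2.2,interpolation=3))
E
```

```text
time: 39.4
tool_pos: [0.5053, 0.2963, 0.1412]
ee_rot: [-3.14, 0.203, -2.465]
wrist_force: [-2.2, -3.0, 5.6]
width: 0.0115
finger_force: 30.0
time: 40.9
tool_pos: [0.5828, 0.3585, 0.3056]
ee_rot: [3.14, -0.004, -2.465]
wrist_force: [-0.5, 0.1, 0.1]
width: 0.0468
finger_force: 0.0
-90 (82, 100) 778 [-39. -94.  83.] [ 47. -82.  94.]
-90 (36, 46) 451 [ -41. -117.   36.] [ 48. -58.  45.]
0 (82, 100) 863 [-40.  -5.  84.] [45.  7. 94.]
0 (36, 46) 686 [-43. -29.  36.] [47. 31. 46.]
90 (82, 100) 776 [-37.  85.  87.] [47. 95. 94.]
90 (36, 46) 645 [-41.  60.  38.] [ 48. 119.  46.]
{'bbox': [299.7, 196.6, 326.3, 232.3], 'p': 0.97}
{'bbox': [324.5, 191.9, 351.4, 227.7], 'p': 0.68}
{'bbox': [275.1, 204.1, 298.5, 241.5], 'p': 0.55}
```

View pics/w8.png

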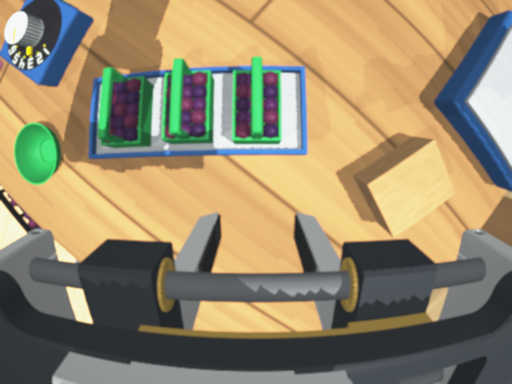

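View pics/s9.png

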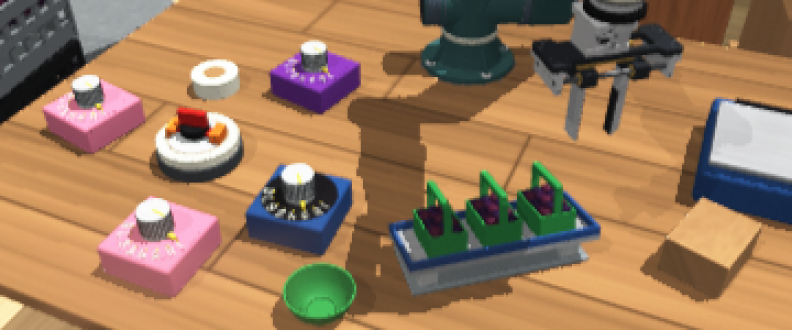

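All three baskets sit flat inside the rims (handles at (108,100), (178,95) and (257,95)), the cap is locked and the pointer reads 3. No other basket is in view.

```bash
python3 -c "
from bench import robot
print(robot.close_job())"
```

```text
the job is handed in; nothing more can be done
None
```

The job is handed in: the cap is locked under both claws, the counter is set to 3, and all three baskets stand flat on the ledge inside its rims.

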